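# Open the vise and hold up the candlestick

## Robot

A 7-joint arm with a two-finger parallel gripper is mounted at the origin on the work surface. World frame = base frame: x ahead of the robot, y to its left, z up, the work surface at z = 0. Lengths are in mm, angles in rad, forces in N, time in s.
With the tool pointing down it reaches from about 425 to 875 mm from the base axis. Payload 8.4 kg.
Tool frame: the origin (TCP) lies at the very end of the fingers, on their centre line; the grasp point (between the pads) lies 19 mm behind it (ctrl.grip_point_offset is the distance from the TCP to the grasp point, in mm); z points along the fingers, y is the direction in which the jaws open and shut (so a half turn about z gives the same grasp; the last joint's range is limited). The gripper opens to 85 mm and grips with 20 to 120 N. Pads are 22 mm wide; open, the fingers measure 114 mm over their backs; the gripper's body (76 mm by 85 mm) begins 54 mm behind the grasp point. The pads swing forward as they close: fully open they stand 13 mm farther back than shut.
Start: joints at [-1.432, 0.333, 0.04, 1.465, -0.013, 1.343, -0.059], TCP at [153.121, 631.679, 231.308] pointing down, gripper open.
Joint ranges: [-2.58, 2.58], [-0.38, 2.09], [-1.3, 1.39], [0.25, 2.4], [-1.5, 4.64], [0.08, 2.09], [-2.65, 2.65]. Speed limits (rad/s): [2.22, 2.22, 2.79, 2.79, 3.14, 3.14, 3.14].

## Interface

Orientations are given as a rotation vector (axis times angle).
In Python, from rig import ctrl, eoat, planner, observe, cams gives the robot as it stands. The module is installed in compiled form; this text tells all that it offers. Calls block until the motion is done:
- ctrl.move_to(position, orientation): joint-space move of the TCP to a pose.
- ctrl.move_linear(position, orientation=None, max_speed=150, threshold=None): straight line of the TCP; orientation=None keeps the orientation; max_speed is the mean speed in mm/s. With threshold (N) it stops when the force on the tool has changed by that much, and returns True; else False.
- ctrl.movej(angles): joint-space move.
- eoat.command_gripper(opening): opening from 0.0 (shut) to 1.0 (fully open); the grip force is fixed at half the most; returns when the fingers have stopped.
- ctrl.hold(seconds).
- planner.solve_ik(position, orientation): joint angles nearest the present ones, or None.
- observe(): the state.
- cams.get_image(name): name is "side" or "top"; returns the picture (400x640x3 uint8, red, green, blue); there is no depth.
- cams.camera_params(name): a dict with "fx", "fy", "cx", "cy" (pixels), "k1" (the pictures are not rectified: a ray, as slopes to the right and down, at radius r is drawn at 1 + k1 r^2 times it, then the intrinsics apply), "extrinsics" (4x4, takes a point from world to camera coordinates). Camera axes: x right, y down, z forward; pixel columns grow to the right and rows downward; lengths in mm; the calibration is good to about 2 mm. A picture is of the moment at which its call begins. camera_params takes no time and is no camera call.
A pose or a line that the arm cannot do raises ctrl.MotionError and nothing moves.
- ctrl.hand_in(): hands the job in, once; it reports no verdict.
The state is a dict: "time_s": time; "joint_positions": joint angles; "joint_vel": joint speeds; "tau": joint torques, N m; "tcp_pos": TCP position; "eef_rot": TCP orientation; "wrist_force": force on the tool from outside, world axes, zero at the start; "moment": the same for the moment, N m; "finger_gap": opening from 0.0 (shut) to 1.0 (fully open).
Only numpy, scipy, OpenCV 4.12 (cv2) and the standard library are available. Lean on these libraries where they do the work, as an engineer would, in place of code of your own. Each camera call takes 0.05 s, during which the arm holds its last target. There are 200 camera calls.

## Task

The forged two-arm candlestick in the bench vise has its two pressed flowers only dropped over their pins, and I want to run the nuts on from underneath. Crank the vise's handwheel anticlockwise until each jaw stands about 10 mm back from the foot (about two turns), then take the candlestick by the bare stem above its arm and lift it, level all the way, until its foot is about 100 mm above the vise bed. Finish holding it there over the vise, level and still with both flowers on their pins, and leave everything else on the bench where it is.

Things in the scene. Friction and masses are not known exactly. Their poses are not given: they have to be found in the camera images.
- stem (a point): Grip point on the dark forged candlestick (about 0.55 kg, balanced about its stem): on the axis of its upright 16 x 16 mm square stem, 102 mm above the foot's underside. The bare stem runs from the cross-arm's top (70 mm above that underside) to 126 mm, then a 9 mm pointed tip. x runs along the cross-arm (parallel to the jaw faces), y across the jaws, z up; the stem's sides face x and y.
- foot (a point): Centre of the underside of the candlestick's foot plate (60 x 60 x 10 mm), 102 mm below stem, same axes. At the start it stands on the vise bed, its two y edges under the jaw lips.
- seat_far (a point): Top of the 36 mm round seat at the +x end of the candlestick's flat cross-arm (236 mm long, 12 wide, 8 thick): 115 mm from the stem's axis, 74 mm above the foot's underside. An upright 8 mm pin stands 17 mm up from it.
- seat_near (a point): The same at the -x end of the cross-arm.
- flower_far_centre (a point): Loose pressed steel flower, 6 petals, about 76 mm across and 12 high, 45 g, its 12 mm centre hole dropped over the pin of seat_far. The point is the middle of its underside: on the seat it lies within 3 mm of seat_far.
- flower_near_centre (a point): The same kind of flower, on seat_near.
- vise_bed (a point): Middle of the bed's top on the blue, fixed, self-centring vise, 125 mm above the bench. y runs along the screw, from the handwheel to the far end (the jaws slide along it), x along the jaw faces, z up. Jaws 116 mm long, tops 40 mm above the bed, each with a lip that hooks 5 mm over the foot plate's edge when shut (4 mm of room above the plate).
- wheel_centre (a point): Centre of the dark spoked handwheel (121 mm over its rim, rim 17 mm thick) at the vise's -y end: 171 mm from vise_bed along the vise's -y and 98 mm above the bench. Its axle lies along the vise's y.
- crank_grip (a point): Middle of the red round crank handle: 74 mm long, 25 mm thick, parallel to the axle, standing out from the wheel's outer side (to the vise's -y) and spinning freely on its own pin. The point lies 50 mm from the axle line, 54 mm outward of wheel_centre, and goes round with the wheel.
- handwheel (a joint): Turn of the handwheel in rad, 0 (jaws shut on the foot) to 20.1; grows anticlockwise as seen from the handle's side (handle goes from the vise's +x side to up, to its -x side, to down). One turn (6.28) draws each jaw back 5 mm, so 12.57 leaves 10 mm on each side. It starts less than half a turn open, stays where it is left, and takes 2 to 3 N at the handle.
- nut_tub: yellow plastic tub of nuts, 66 mm wide, 40 high; bystander. Origin under its centre.
- spare_flowers: stack of spare pressed steel flowers, 74 mm wide, about 30 high, on the bench left of the vise; bystander. Origin under its centre.
- spanner: steel spanner 180 mm long lying on the bench; bystander.
- wire_brush: brush lying on the bench; bystander.
- spray_can: upright green can 60 mm wide, 170 high; bystander. Origin under its centre.
- tape_roll: roll of green tape, 96 mm wide, 48 high; bystander. Origin under its centre.
Things that resemble listed ones, but are neither listed nor needed, are in the scene too. What is shaped like the part that bears flower_far_centre but pink is not meant.

How it is judged (in metres and radians):
On the way, in this order (a step that is already met when the one before it is completed fails the run):
1. the jaws are wound back 8 to 12.5 mm from the foot, the candlestick still standing on the vise bed (value of joint handwheel between 10 and 15.7 rad and z of foot in the frame of vise_bed below 0.005 m), for 0.3 s.
2. the candlestick is lifted clear of the jaws in the fingers, level (z of foot in the frame of vise_bed above 0.05 m and angle between stem's own z axis and vertical below 0.13 rad and contact force between the fingers and candlestick above 2 N), for 0.2 s.
At the end, for the whole second after the job is handed in: The handwheel stands where each jaw is 8 to 12.5 mm back from the foot; the candlestick is held by the fingers alone, over the vise, its foot 80 to 130 mm above the bed, within 4 degrees of level and still (under 15 mm/s), with each flower within 7 mm of its seat; the bystanders have not moved (value of joint handwheel between 10 and 15.7 rad and z of foot in the frame of vise_bed between 0.08 and 0.13 m and angle between stem's own z axis and vertical below 0.07 rad and horizontal distance between foot and vise_bed below 0.06 m and linear speed of candlestick below 0.015 m/s and angular speed of candlestick below 0.08 rad/s and contact force between the fingers and candlestick above 2 N and contact force between candlestick and vise below 0.1 N and distance between flower_far_centre and seat_far below 0.007 m and distance between flower_near_centre and seat_near below 0.007 m); the arm keeps its last pose, push and grip.
It fails at once if the candlestick is tipped by more than 12 degrees (angle between stem's own z axis and vertical above 0.21 rad).
It fails at once if a flower comes off its pin (distance between flower_far_centre and seat_far above 0.015 m or distance between flower_near_centre and seat_near above 0.015 m).
It fails at once if something else on the bench is moved by more than 20 mm (distance of any of nut_tub, spare_flowers, spanner, wire_brush, spray_can, tape_roll from where it was at the start of the episode above 0.02 m).
It also fails if it takes over 61 s, if anything falls off the work surface, if the arm or the gripper's body presses on something with over 40 N, if the wrist force passes 120 N, or if a joint passes its speed limit or range.

## Working session

There is one attempt and no reset: what is moved stays moved. The work goes in short steps, each a Python script; the robot and the scene stay as the last script left them, time stands still between calls to the robot, and variables do not carry over. Pictures are saved under pics/ and viewed, about 8 in all and at most 12, crops included, and the job is handed in when it is done.

```bash
mkdir -p pics
python3 - <<'E'
from rig import ctrl,eoat,planner,observe,cams
import cv2,numpy as np
for n in ("side","top"):
    im=cams.get_image(n); cv2.imwrite(f"pics/{n}0.png",im[:,:,::-1]); 
    p=cams.camera_params(n); print(n,p)
print(observe())
E
```

```text
side {'fx': 473.8675443826766, 'fy': 473.8675443826766, 'cx': 317.75278372089633, 'cy': 202.60445807223527, 'k1': -0.012149773650537054, 'extrinsics': array([[ 9.96395442e-01, -8.46922366e-02, -4.83202195e-03,
        -5.62894361e+02],
       [-5.33473600e-02, -5.81302017e-01, -8.11937204e-01,
         1.80259080e+02],
       [ 6.59559137e-02,  8.09268305e-01, -5.83724788e-01,
         1.40925455e+03],
       [ 0.00000000e+00,  0.00000000e+00,  0.00000000e+00,
         1.00000000e+00]])}
top {'fx': 478.8646631492919, 'fy': 478.8646631492919, 'cx': 317.5306039677224, 'cy': 204.0567142667299, 'k1': -0.08473797646556133, 'extrinsics': array([[-1.05145894e-02, -9.99941229e-01, -2.64230737e-03,
         2.51175804e+01],
       [-9.82753871e-01,  1.08216634e-02, -1.84601516e-01,
         5.78622932e+02],
       [ 1.84619261e-01,  6.55728657e-04, -9.82809899e-01,
         1.43577476e+03],
       [ 0.00000000e+00,  0.00000000e+00,  0.00000000e+00,
         1.00000000e+00]])}
{'time_s': 0.1, 'joint_positions': array([-1.43222616,  0.33384666,  0.03986459,  1.46619305, -0.01339573,
        1.34329635, -0.05847494]), 'joint_vel': array([-1.19744164e-03, -4.94429914e-04, -5.22927289e-04, -2.27664410e-03,
        1.02899743e-03,  3.27054459e-05,  1.20828305e-03]), 'tau': array([ 5.26723510e-03, -6.60015965e+01,  1.37094710e+00, -4.06474829e+01,
        1.70272496e-02,  8.87184287e-03,  3.36596406e-05]), 'tcp_pos': array([153.02127734, 631.30253758, 230.50093355]), 'eef_rot': array([-3.72571383e-01, -3.11934526e+00,  2.31793579e-03]), 'wrist_force': array([0.35823213, 0.15635484, 0.58649339]), 'moment': array([-0.0115632 , -0.04697366, -0.00338969]), 'finger_gap': 1.003762668353887}
```

View pics/side0.png

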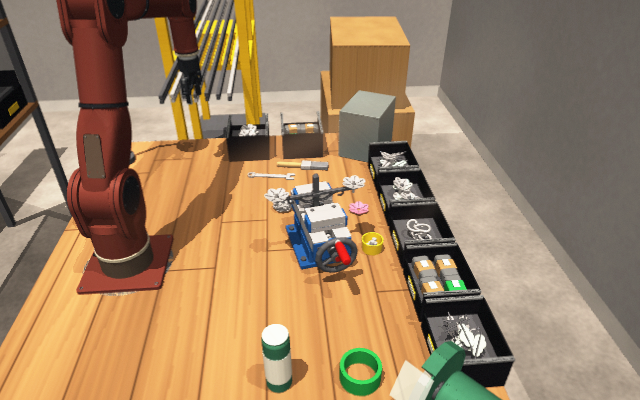

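View pics/top0.png

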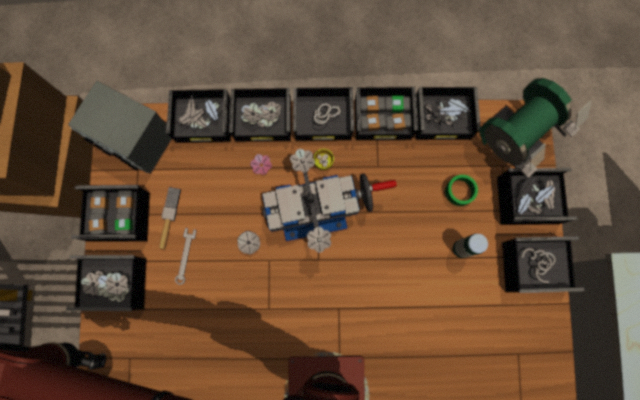

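Side view: the vise is at about (320,225), its wheel at (336,254) and the red handle at (343,252). The white flowers are at (280,199) and (354,182). A pink flower lies on the bench at (358,208) and the spare stack is left of the vise. Next I'll take enlarged crops to measure.

Run:
```python
import cv2
a=cv2.imread("pics/side0.png")[165:280,255:395]; cv2.imwrite("pics/s1.png",cv2.resize(a,None,fx=5,fy=5,interpolation=cv2.INTER_CUBIC))
a=cv2.imread("pics/top0.png")[140:255,225:405]; cv2.imwrite("pics/t1.png",cv2.resize(a,None,fx=4.4444,fy=4.4444,interpolation=cv2.INTER_CUBIC))
```

```text
(no output)
```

View pics/s1.png

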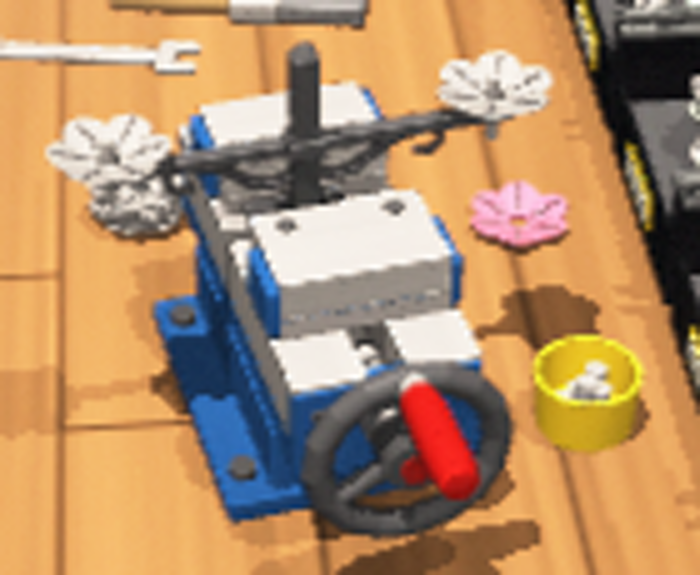

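View pics/t1.png

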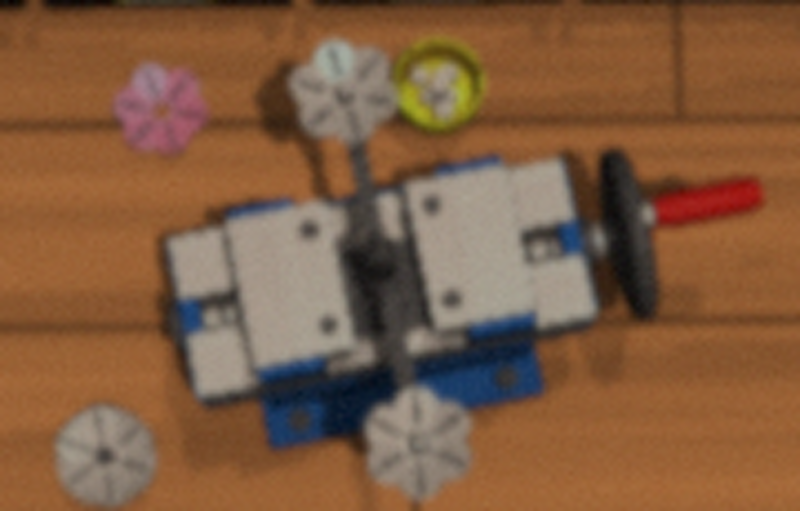

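```bash
cat > h.py <<'E'
import numpy as np
from rig import ctrl,eoat,planner,observe,cams
from scipy.spatial.transform import Rotation as R
P={n:cams.camera_params(n) for n in("side","top")}
def proj(n,p):
    c=P[n]; q=c["extrinsics"]@np.append(p,1); s=q[:2]/q[2]; s=s*(1+c["k1"]*(s@s))
    return np.array([c["fx"]*s[0]+c["cx"],c["fy"]*s[1]+c["cy"]])
E
cat > fit.py <<'E'
from h import *
from scipy.optimize import least_squares
S=lambda u,v:("side",np.array([255+u/5,165+v/5]))
T=lambda u,v:("top",np.array([225+u/4.4444,140+v/4.4444]))
obs={"tip":[S(302,48),T(373,258)],"far":[S(493,88),T(345,95)],"near":[S(112,155),T(420,442)],
"wheel":[S(408,448),T(628,233)],"hend":[S(462,483),T(760,192)]}
for k,((n,a),(m,b)) in obs.items():
    r=least_squares(lambda p:np.r_[proj(n,p)-a,proj(m,p)-b],[700,50,180]); print(k,r.x.round(1),r.fun.round(2))
def model(q):
    x,y,w,dx,ph=q; ex=np.array([np.cos(w),np.sin(w),0]); ey=np.array([-ex[1],ex[0],0]); ez=np.array([0,0,1]);b=np.array([x,y,125])
    s=b+dx*ex; wc=b-171*ey; wc[2]=98
    return {"tip":s+133*ez,"far":s+115*ex+90*ez,"near":s-115*ex+90*ez,"wheel":wc,"hend":wc-91*ey+50*(np.cos(ph)*ex+np.sin(ph)*ez)}
def res(q):
    m=model(q); return np.concatenate([proj(n,m[k])-a for k,l in obs.items() for n,a in l])
r=least_squares(res,[750,50,0.1,0,0.5]); print(r.x.round(3)); print(r.fun.reshape(-1,4).round(2)); print({k:v.round(1) for k,v in model(r.x).items()})
E
python3 fit.py
```

```text
tip [560.7  41.9 251.5] [-0.83  0.21 -0.05 -0.82]
far [674.9  59.8 206.3] [-0.35  0.1  -0.01 -0.35]
near [452.3  14.5 204.5] [-0.36  0.07 -0.04 -0.36]
wheel [ 605.1 -129.1  100.7] [-0.24  0.06 -0.02 -0.28]
hend [ 621.6 -212.2  150.2] [-0.3   0.08 -0.02 -0.37]
[ 5.70156e+02  3.96350e+01  2.07000e-01 -8.89800e+00  1.60100e+00]
[[-0.48 -0.99  1.43 -1.58]
 [-0.63 -2.69 -0.71 -0.86]
 [-1.79 -2.86  0.12  0.45]
 [-0.23  0.44 -0.58 -0.17]
 [ 0.33  2.03  1.49 -0.55]]
{'tip': array([561.4,  37.8, 258. ]), 'far': array([674. ,  61.5, 215. ]), 'near': array([448.9,  14.1, 215. ]), 'wheel': array([ 605.4, -127.7,   98. ]), 'hend': array([ 622.7, -217.1,  148. ])}
```

```bash
sed -i 's/S(302,48),T(373,258)/S(302,44),T(372,255)/; s/133\*ez/134*ez/; s/90\*ez/85*ez/g' fit.py; python3 fit.py
python3 - <<'E'
from h import *
w=0.203; ex=np.array([np.cos(w),np.sin(w),0]); Rm=np.c_[np.cross(ex,[0,0,-1]),ex,[0,0,-1]]
rv=R.from_matrix(Rm).as_rotvec(); print(rv)
for p in ([605,-190,29],[555,-190,79],[655,-190,79],[605,-190,200],[562,40,208],[562,40,310],[562,40,360]):
    for s in (1,-1):
        ro=R.from_matrix(Rm*[s,s,1]).as_rotvec(); q=planner.solve_ik(p,ro); print(p,s,None if q is None else np.round(q,2))
E
```

```text
tip [561.5  42.4 254. ] [-0.59  0.15 -0.04 -0.59]
far [674.9  59.8 206.3] [-0.35  0.1  -0.01 -0.35]
near [452.3  14.5 204.5] [-0.36  0.07 -0.04 -0.36]
wheel [ 605.1 -129.1  100.7] [-0.24  0.06 -0.02 -0.28]
hend [ 621.6 -212.2  150.2] [-0.3   0.08 -0.02 -0.37]
[ 5.70271e+02  4.04410e+01  2.06000e-01 -8.22400e+00  1.59900e+00]
[[-0.23 -0.69  1.29 -1.25]
 [-0.47 -1.42 -0.94 -0.65]
 [-1.43 -1.62 -0.28  0.39]
 [-0.29  0.26 -0.83 -0.14]
 [ 0.25  1.82  1.23 -0.51]]
{'tip': array([562.2,  38.8, 259. ]), 'far': array([674.8,  62.3, 210. ]), 'near': array([449.7,  15.2, 210. ]), 'wheel': array([ 605.3, -126.9,   98. ]), 'hend': array([ 622.6, -216.3,  148. ])}
[1.98491901 2.43509772 0.        ]
[605, -190, 29] 1 [-0.33  0.58  0.75  1.74 -0.46  1.    0.79]
[605, -190, 29] -1 [-0.59  0.86  1.21  1.75 -0.87  1.18 -2.06]
[555, -190, 79] 1 [-0.42  0.44  0.84  1.83 -0.38  1.04  0.77]
[555, -190, 79] -1 [-0.64  0.65  1.22  1.84 -0.67  1.15 -2.13]
[655, -190, 79] 1 [-0.36  0.64  0.82  1.58 -0.5   1.15  0.78]
[655, -190, 79] -1 [-0.54  0.86  1.21  1.58 -0.83  1.29 -2.14]
[605, -190, 200] 1 [-0.58  0.54  1.14  1.59 -0.5   1.34  0.83]
[605, -190, 200] -1 [-0.61  0.58  1.22  1.59 -0.55  1.36 -2.27]
[562, 40, 208] 1 [-0.85  0.21  0.81  1.74 -0.16  1.26  0.2 ]
[562, 40, 208] -1 None
[562, 40, 310] 1 [-0.88  0.15  0.83  1.59 -0.11  1.45  0.16]
[562, 40, 310] -1 None
[562, 40, 360] 1 [-0.9   0.14  0.85  1.5  -0.1   1.55  0.15]
[562, 40, 360] -1 None
```

```bash
cat >> h.py <<'E'
w=0.205; ex=np.array([np.cos(w),np.sin(w),0]); ey=np.array([-ex[1],ex[0],0]); ez=np.array([0,0,1.])
RV=R.from_matrix(np.c_[np.cross(ex,-ez),ex,-ez]).as_rotvec()
WC=np.array([605.2,-128.,98.])
def st(): 
    o=observe(); print(round(o["time_s"],2),o["tcp_pos"].round(1),"F",o["wrist_force"].round(1),"gap",round(o["finger_gap"],3),"q",o["joint_positions"].round(2)); return o
E
python3 - <<'E'
from h import *
o=observe(); p=o["tcp_pos"]; ctrl.move_linear(p+[0,0,150],max_speed=200)
q=np.array(observe()["joint_positions"]); q[0]+=1.63; ctrl.movej(q); st()
# grip 66 mm outward, handle up (phi~1.6)
g=WC-66*ey+50*ez
t=g-19*ez
ctrl.move_to(t+[0,0,70],RV); st()
import cv2
im=cams.get_image("side")[150:290,255:395]
im2=cams.get_image("top")[130:270,270:410]
cv2.imwrite("pics/a1.png",cv2.resize(np.hstack([im,im2])[:,:,::-1],(800,400),interpolation=cv2.INTER_CUBIC))
E
```

```text
4.3 [ 621.2 -189.   379. ] F [-0.1 -0.4  1. ] gap 1.001 q [ 0.19  0.31  0.05  1.2  -0.02  1.63 -0.06]
5.05 [ 619.5 -192.6  200.5] F [ 0.   0.  -0.2] gap 0.997 q [ 0.25  0.35 -0.02  1.51  0.01  1.28  0.43]
```

View pics/a1.png

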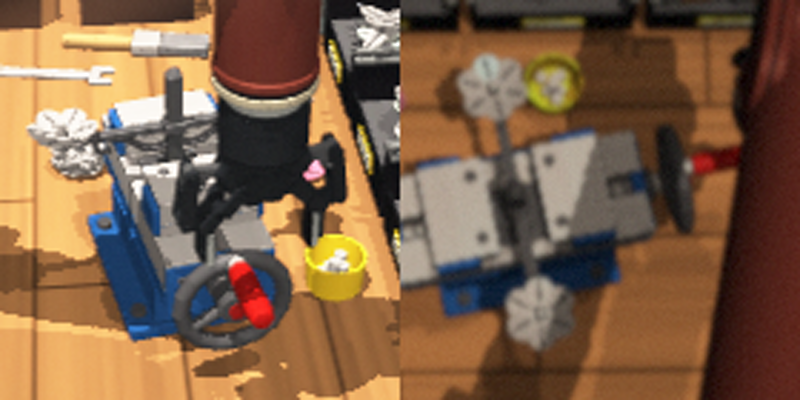

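Both fingers straddle the red handle, which is at about (252,290) in the crop, with a wide margin. I'll descend and grip it.

Run:
```python
from h import *
t=WC-66*ey+50*ez-19*ez
print(ctrl.move_linear(t,RV,max_speed=60,threshold=8)); st()
eoat.command_gripper(0.0); st()
```

```text
False
6.47 [ 618.9 -192.7  129.5] F [ 0.4  0.4 -0.2] gap 1.001 q [ 0.25  0.4  -0.02  1.59  0.01  1.15  0.43]
7.07 [ 618.9 -192.6  129.3] F [-0.1  0.5  2.5] gap 0.27 q [ 0.25  0.4  -0.02  1.59  0.01  1.15  0.43]
```

```bash
cat >> h.py <<'E'
def turn(phis,C,speed=70,r=50):
    for ph in phis:
        ctrl.move_linear(C-66*ey+r*(np.cos(ph)*ex+np.sin(ph)*ez)-19*ez,RV,max_speed=speed)
        o=observe(); F=o["wrist_force"]; print(round(o["time_s"],2),round(ph,2),"Frad %.1f Ftan %.1f Fy %.1f"%(F@(np.cos(ph)*ex+np.sin(ph)*ez),F@(-np.sin(ph)*ex+np.cos(ph)*ez),F@ey),round(o["finger_gap"],3))
        if np.linalg.norm(F)>45: print("STOP"); break
E
python3 - <<'E'
from h import *
turn(np.pi/2+np.arange(1,5)*0.35,WC)
E
```

```text
7.47 1.92 Frad -0.1 Ftan 2.9 Fy 1.0 0.275
7.87 2.27 Frad -7.6 Ftan 2.3 Fy 0.1 0.269
8.27 2.62 Frad -9.7 Ftan 2.2 Fy 0.9 0.268
8.67 2.97 Frad -9.0 Ftan 2.9 Fy 1.4 0.27
```

Run:
```python
from h import *
turn(2.97+np.arange(1,15)*0.349,WC)
import cv2
im=cams.get_image("side")[150:290,255:395]
im2=cams.get_image("top")[130:270,270:410]
cv2.imwrite("pics/a2.png",cv2.resize(np.hstack([im,im2])[:,:,::-1],(800,400),interpolation=cv2.INTER_CUBIC))
```

```text
9.07 3.32 Frad -8.5 Ftan 2.7 Fy 1.6 0.272
9.47 3.67 Frad -6.6 Ftan 2.1 Fy 2.4 0.269
9.87 4.02 Frad -5.1 Ftan 1.7 Fy 2.9 0.265
10.27 4.37 Frad -5.7 Ftan 2.8 Fy 2.6 0.271
10.67 4.72 Frad -4.9 Ftan 1.8 Fy 2.0 0.265
11.07 5.06 Frad -0.6 Ftan 2.6 Fy 1.3 0.273
11.47 5.41 Frad 7.1 Ftan 2.0 Fy -1.4 0.269
11.87 5.76 Frad 6.4 Ftan 0.3 Fy -2.8 0.271
12.27 6.11 Frad 7.1 Ftan 2.2 Fy -1.8 0.27
12.67 6.46 Frad 6.8 Ftan 1.5 Fy -3.4 0.264
13.07 6.81 Frad 8.3 Ftan 1.5 Fy -3.1 0.267
13.47 7.16 Frad 8.7 Ftan 2.0 Fy -1.0 0.263
13.87 7.51 Frad 10.7 Ftan 1.8 Fy -0.3 0.267
14.27 7.86 Frad 11.1 Ftan 2.8 Fy 1.1 0.268
```

View pics/a2.png

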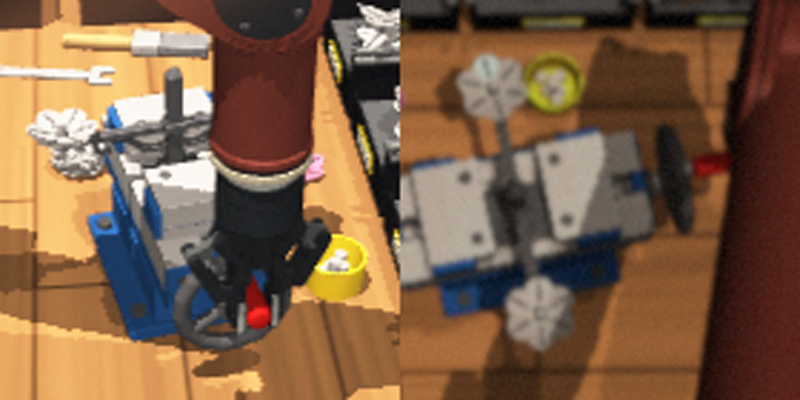

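Run:
```python
from h import *
turn(7.86+np.arange(1,15)*0.35,WC)
eoat.command_gripper(1.0); st()
p=observe()["tcp_pos"]; print(ctrl.move_linear(np.r_[p[:2],370],RV,max_speed=150)); st()
ctrl.move_to([562-100,40-130,370],RV)
import cv2
im=cams.get_image("side")[165:280,255:395]
cv2.imwrite("pics/b1.png",cv2.resize(im[:,:,::-1],None,fx=5,fy=5,interpolation=cv2.INTER_CUBIC))
im2=cams.get_image("top")[140:255,225:405]
cv2.imwrite("pics/b2.png",cv2.resize(im2[:,:,::-1],None,fx=4.4444,fy=4.4444,interpolation=cv2.INTER_CUBIC))
st()
```

```text
14.77 8.21 Frad 7.0 Ftan 2.7 Fy -0.7 0.265
15.17 8.56 Frad -3.4 Ftan 2.4 Fy -0.8 0.269
15.57 8.91 Frad -6.8 Ftan 2.1 Fy 0.9 0.268
15.97 9.26 Frad -7.6 Ftan 2.7 Fy 0.9 0.266
16.37 9.61 Frad -7.6 Ftan 2.4 Fy 0.8 0.272
16.77 9.96 Frad -7.2 Ftan 1.8 Fy 1.0 0.265
17.17 10.31 Frad -7.6 Ftan 2.4 Fy 2.8 0.264
17.57 10.66 Frad -7.9 Ftan 2.4 Fy 2.7 0.268
17.97 11.01 Frad -9.8 Ftan 2.0 Fy 2.6 0.266
18.37 11.36 Frad -8.5 Ftan 2.2 Fy 1.9 0.269
18.77 11.71 Frad 2.8 Ftan 0.0 Fy -0.8 0.267
19.17 12.06 Frad 7.6 Ftan 1.8 Fy -1.9 0.266
19.57 12.41 Frad 7.5 Ftan 1.1 Fy -2.7 0.264
19.97 12.76 Frad 7.7 Ftan 1.3 Fy -2.1 0.262
20.6 [ 666.6 -182.6   88.5] F [-0.1 -0.8  0.3] gap 1.002 q [ 0.22  0.51 -0.02  1.51  0.01  1.12  0.4 ]
False
22.62 [ 666.4 -182.5  369.2] F [ 0.7  0.  -0.2] gap 1.003 q [ 0.21  0.4  -0.    1.1   0.    1.64  0.41]
23.62 [463.1 -90.5 369.7] F [-0.4 -0.5 -0.6] gap 0.994 q [ 0.16 -0.07 -0.05  1.64 -0.    1.57  0.31]
```

View pics/b2.png

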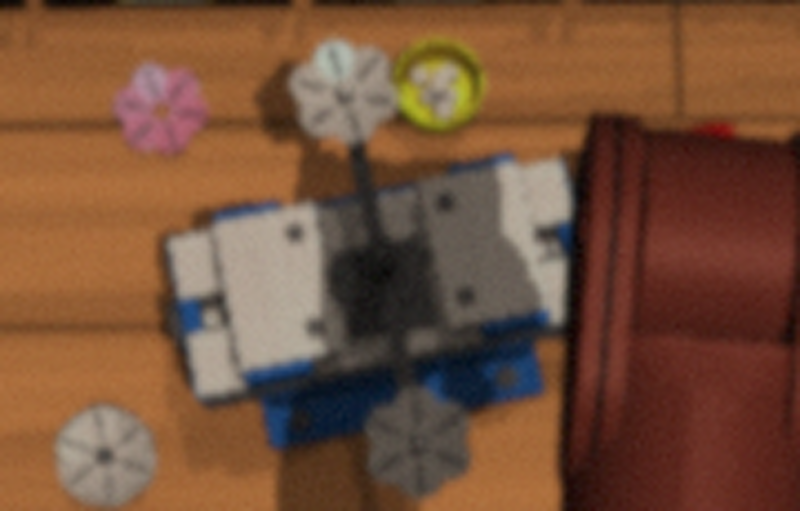

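View pics/b1.png

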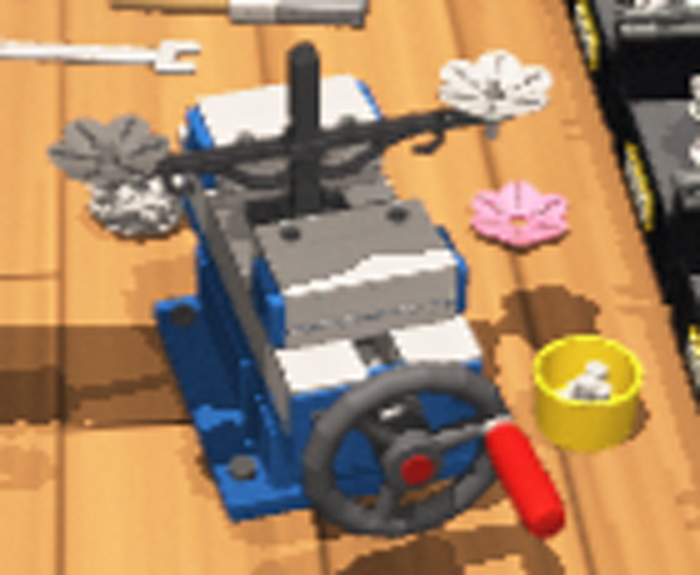

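Run:
```python
from h import *
from scipy.optimize import least_squares
S=lambda u,v:("side",np.array([255+u/5,165+v/5])); T=lambda u,v:("top",np.array([225+u/4.4444,140+v/4.4444]))
def atz(o,z): return least_squares(lambda p:proj(o[0],[*p,z])-o[1],[560,40]).x.round(1)
print("foot top",atz(T(386,291),135),"flowers mid top",atz(T(382.5,268.5),210),"side",atz(S((493+112)/2,(88+155)/2),210))
print("stem tip side",atz(S(303,44),259),"top",atz(T(374,256),257),"stem base side",atz(S(304,207),140))
```

```text
foot top [559.6  35.6] flowers mid top [560.1  36.7] side [562.1  30.3]
stem tip side [563.1  35.1] top [558.6  41.1] stem base side [563.5  43.5]
```

Run:
```python
from h import *
import cv2
p=[561.5,38]
ctrl.move_to([*p,345],RV); st()
print(ctrl.move_linear([*p,210],RV,max_speed=100,threshold=6)); st()
eoat.command_gripper(0.42); st()
im=cams.get_image("side")[140:230,265:375]
cv2.imwrite("pics/c1.png",cv2.resize(im[:,:,::-1],None,fx=6.5,fy=6.5,interpolation=cv2.INTER_CUBIC))
```

```text
24.32 [562.1  37.9 344.2] F [-0.6 -1.  -0.2] gap 1.0 q [ 0.03  0.13 -0.19  1.48  0.03  1.53  0.04]
False
25.82 [561.9  38.1 210.7] F [ 0.  -0.8 -0.5] gap 0.997 q [ 0.03  0.18 -0.2   1.7   0.04  1.26  0.03]
26.36 [561.5  38.  210. ] F [-0.1  0.2 -0.4] gap 0.419 q [ 0.03  0.18 -0.2   1.7   0.04  1.26  0.03]
```

View pics/c1.png

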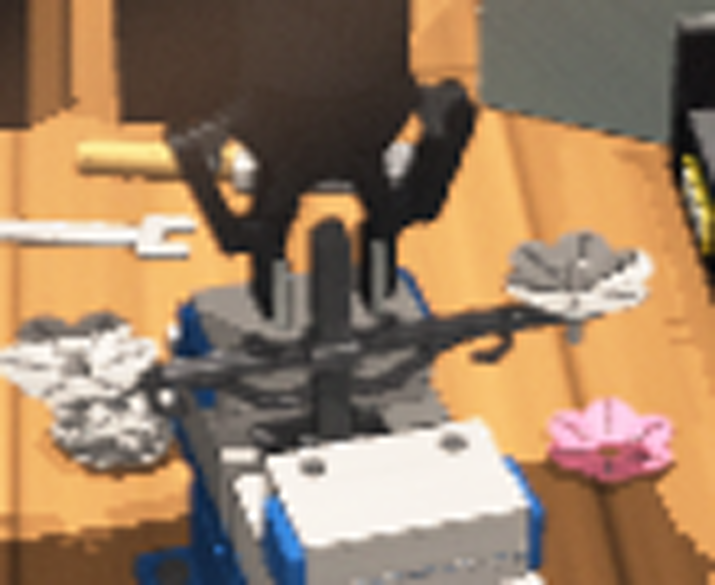

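The stem spans columns 310–350 in the crop and the pads' inner edges are at about 292 and 370, so it is centred. Both flowers sit on their seats. I'll close and lift.

Run:
```python
from h import *
import cv2
eoat.command_gripper(0.0); o=st(); p=o["tcp_pos"]
ctrl.move_linear([561.5,38,220],RV,max_speed=15); o=st(); print(o["moment"].round(2))
def pic(n):
    im=cams.get_image("side")[120:230,255:385]
    cv2.imwrite(n,cv2.resize(im[:,:,::-1],None,fx=5.4,fy=5.4,interpolation=cv2.INTER_CUBIC))
if o["finger_gap"]>.1 and o["wrist_force"][2]<-3:
    ctrl.move_linear([561.5,38,311],RV,max_speed=30); ctrl.hold(.5); o=st(); print(o["moment"].round(2))
pic("pics/d1.png")
```

```text
26.72 [561.5  38.  209.9] F [ 2.1 -0.5 -0.9] gap 0.175 q [ 0.03  0.18 -0.2   1.7   0.04  1.26  0.03]
27.53 [561.5  38.  219.9] F [ 0.5 -0.9 -5.1] gap 0.178 q [ 0.03  0.17 -0.2   1.69  0.04  1.28  0.03]
[ 0.02 -0.    0.02]
31.22 [561.5  38.  311. ] F [-0.5  0.2 -5.7] gap 0.179 q [ 0.03  0.14 -0.2   1.55  0.03  1.46  0.04]
[-0.02  0.   -0.  ]
```

View pics/d1.png

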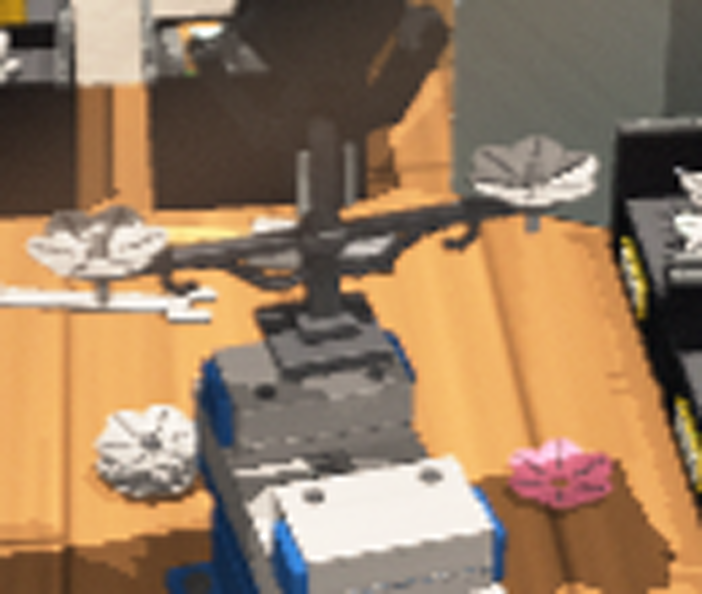

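The candlestick is up and level, both flowers are on their seats, the foot is clear of the vise, and the moments are about zero.

Run:
```python
from h import *
ctrl.hold(.5); o=st(); print(abs(o["joint_vel"]).max()); print(ctrl.hand_in())
```

```text
31.77 [561.5  38.  311. ] F [-0.2 -0.3 -6.2] gap 0.175 q [ 0.03  0.14 -0.2   1.55  0.03  1.46  0.04]
0.0030458267290752556
the job is handed in; nothing more can be done
None
```

The candlestick is held level and still over the vise, foot about 100 mm above the bed, with both flowers on their pins. I handed the job in at about 31.8 s; no verdict is reported.

- **Vise:** I turned the handwheel about 11.2 rad anticlockwise by its red handle, with no more than about 12 N at the tool. It had started somewhere under half a turn open, so it should now stand between 11.2 and 14.3 rad. The top pictures showed each jaw moved about 8.5–9 mm, which agrees with that turn.
- **Lift:** I gripped the bare stem across x, with the gap between the pads centred on it in the picture, and raised it 101 mm. Before handing in, the tool carried about 6 N, matching the candlestick with its flowers. The moment was near zero and the arm was still.
- **Last picture:** It shows the candlestick level, both flowers on their seats, the foot clear of the jaws, and the spare flowers and spanner apparently in place. The nut tub, spray can, tape roll and most of the wire brush were not in that picture; the arm did not go near them.
- **Disagreements:** The two cameras differed by about 4 mm on the stem's position, so I used the mean. My first fit put pin and flower heights several millimetres low, within what I could pick out by eye.

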